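Load the bench fume hood and close its sash

ROBOT

A 6-joint arm with a two-finger parallel gripper is mounted at the origin on a cart in front of the work surface, level with it; the furniture and walls round the work are solid. World frame = base frame: x ahead of the robot, y to its left, z up, the work surface at z = 0. Lengths are in m, angles in rad, forces in N, time in s.
With the tool pointing down it reaches from about 0.3 to 0.875 m from the base axis. Payload 6.4 kg.
Tool frame: the origin (TCP) lies midway between the tips of the shut fingers; the grasp point (between the pads) lies 19 mm behind it (grasp_offset is the distance from the TCP to the grasp point, in m); z points along the fingers, y is the line along which they close (so a half turn about z gives the same grasp; the last joint's range is limited). The gripper opens to 85 mm and grips with 20 to 120 N. Pads are 22 mm wide; open, the fingers measure 114 mm over their backs; the gripper's body (76 mm by 85 mm) begins 54 mm behind the grasp point. The pads swing forward as they close: fully open they stand 13 mm farther back than shut.
Start: joints at [-1.373, 0.181, 1.607, -0, 1.354, -0.206], TCP at [0.226, -0.529, 0.231] pointing down, gripper open.
Joint ranges: [-2.99, 2.99], [-0.89, 2.07], [0.3, 2.58], [-1.14, 4.28], [0, 2.63], [-3.12, 3.12]. Speed limits (rad/s): [2.57, 2.57, 3.01, 3.14, 3.14, 3.14].

INTERFACE

Orientations are given as a unit quaternion [w, x, y, z].
In Python, from bench import * gives the robot as it stands. The module is installed in compiled form; this text tells all that it offers.
- The arm moves only by the tool servo_tool, never from a script. Its argument "commands" is text: rows parted by semicolons, each of 7 numbers parted by spaces: the turn, a rotation vector about the tool's x, y, z in rad, then the shift along the tool's x, y, z in mm, then the opening, from 0 (shut) to 1 (fully open). In form: wx wy wz dx dy dz claw; .... A call has 1 to 5 rows; each row shifts and turns the commanded pose from where the row before left it, along the tool's axes as they then stand; what a row does not reach is not made up. A row lasts 1/8 s, in which the tool goes at most 62.5 mm and 10.7 degrees, less where a joint would pass 70% of its speed; a pose out of reach is approached as far as the arm can. A call with a gripper value outside its range is refused whole. The fingers move at their own pace and stop on an object; the grip force is fixed at half the most. Time passes only in rows, so rows that do not move let the fingers close. It gives the time, the measured TCP pose, the force, the opening and the grip force at its end, in the units of the state.
- get_obs(): the state, without advancing time (a new reading comes with each control period).
- camera(name): name is "scene" or "top" or "wrist"; returns the picture (480x640x3 uint8, blue, green, red); there is no depth.
- calibration(name): a dict with "fx", "fy", "cx", "cy" (pixels), "R" (3x3) and "t" (3): a world point X has camera coordinates R X + t. Camera axes: x right, y down, z forward; pixel columns grow to the right and rows downward; lengths in m; the calibration is good to about 2 mm. A picture is of the moment at which its call begins: read the wrist's pose just before it. calibration takes no time and is no camera call; for the wrist camera it gives the pose at the moment of the call.
- hand_in(): hands the job in; it is judged then, once.
The state is a dict: "time_s": time; "q": joint angles; "dq": joint speeds; "joint_efforts": joint torques, N m; "eef_pos": TCP position; "eef_rot": TCP orientation; "wrist_force": force on the tool from outside, world axes, zero at the start; "torque": the same for the moment, N m; "opening": opening from 0.0 (shut) to 1.0 (fully open); "grasp_force": force on a finger pad.
Only numpy, scipy, OpenCV 4.12 (cv2) and the standard library are available. Lean on these libraries where they do the work, as an engineer would, in place of code of your own. Each camera call takes 0.05 s, during which the arm holds its last target. There are 200 camera calls.

TASK

Raise the sash of the small bench fume hood to the top by its handle, slide the steel tray with the glass dish on it in between the guides until it is fully home, its front plate up against the sash tracks, then lower the sash gently until it is fully closed. The dish must stay standing on its tray, and the things standing near by are to be left alone.

Things in the scene. Friction and masses are not known exactly. Their poses are not given: they have to be found in the camera images.
- hood: small bench fume hood fixed on the worktop, 210 wide, 225 deep, 385 mm high plus a duct spigot, clear side walls, no floor plate. Origin on the worktop below the middle of the sash, in the sash plane; x points into the hood, y left as one looks in, z up. From 195 mm up it is a closed white fan head. Two upright aluminium sash tracks, fronts 13 mm before the sash plane, 174 mm apart, 210 over all
- guide_mouth (a point): middle of the mouth of the tray guides, on the worktop 12 mm inside the sash plane, axes as the hood's. Two fixed steel rails 12 mm high, about 175 mm apart at the mouth, narrowing to 158 mm at 50 mm inside the sash plane, then parallel. The tray slides on the worktop between them
- tray_home (a point): point of the hood, on the worktop 75 mm inside the sash plane, where the tray's origin is when the tray is home: its front plate then rests with both ends against the fronts of the two sash tracks, which stop it. Axes as the hood's
- sash (a joint): height of the sash in m: 0 = closed, its lower edge then 42 mm above the worktop, just over the tray's front plate; 0.17 = at the top. A clear pane in an aluminium frame, 190 wide, 150 high, 10 mm thick. Spring-balanced with about 3 N of friction: it stays at whatever height it is left and takes about 3 to 5 N to move slowly either way. The dish passes under it only when it is raised
- sash_handle (a point): middle of the sash's handle, moves with it; 100 mm above the worktop when closed, 45 mm in front of the sash plane. A flat aluminium D-pull 16 mm high: two legs stand out from the pane, 60 mm over their outer faces, 36 mm between them, joined by a bar along y, 13 mm thick, its front face 58 mm before the sash plane. Axes as the hood's
- tray: loose sheet-steel tray, about 0.4 kg, open on top, walls 3 mm thick, 16 mm high; a front plate 190 wide, 38 mm high, then a body 150 wide (y). Origin on its underside, in the middle of the bay for the dish: the front plate's face is 91 mm before it (-x), the back edge, which goes into the hood first, 64 mm behind it (+x). z up
- tray_handle (a point): middle of the pull on the tray's front plate, 118 mm before the tray's origin (along the tray's -x), 26 mm above its underside. A flat steel D-pull, 12 mm high: two legs 52 mm over their outer faces, joined by a bar 10 mm thick; it stands out 44 mm from the front plate. Axes as the tray's
- sample_dish: thick round glass dish, open, 111 mm across, 60 mm high, about 0.32 kg, standing loose in the tray; origin at the centre of its underside
- jar: bystander: sample jar with a screw lid, 57 mm across, 67 mm high; origin at the centre of its underside
- small_beaker: bystander: empty glass beaker, 54 mm across, 65 mm high; origin at the centre of its underside
- brush: bystander: bench brush lying flat, 127 x 28 x 12 mm; origin at the centre of its underside

How it is judged:
By the outcome, as a careful person would: the job done as asked, in the order asked, and still so for the second after the job is handed in, with the robot touching nothing.
It also fails if it takes over 64 s, if anything falls off the work surface, if the arm or the gripper's body presses on something with over 40 N, if the wrist force passes 120 N, or if a joint passes its speed limit or range.

## Working session

There is one attempt and no reset: what is moved stays moved. The work goes in short steps, Python scripts to look and compute and a tool call to move; the robot and the scene stay as the last step left them, time stands still between calls to the robot, and variables do not carry over. Pictures are saved under pics/ and viewed, at most 13 in all, crops included, and the job is handed in when it is done.

Besides the shell and the picture viewer there is one more tool, called by a JSON object that holds its "api" and its "payload", one argument or row to a line. servo_tool: Moves the arm, as the interface text tells. Its arguments: {"type":"object","properties":{"commands":{"type":"string"}},"required":["commands"]}

```bash
mkdir -p pics; python3 - <<'E'
from bench import *
import cv2,numpy as np
for n in("scene","top"):
    cv2.imwrite(f"pics/{n}0.png",camera(n)); c=calibration(n); print(n,c)
o=get_obs();print({k:np.round(v,3) for k,v in o.items()})
E
```

```text
scene {'fx': 463.6627144076275, 'fy': 463.6627144076275, 'cx': 319.69790858582144, 'cy': 239.5722689202898, 'R': array([[ 0.9371705 , -0.3488261 , -0.00563992],
       [-0.213332  , -0.56020521, -0.80041213],
       [ 0.27604513,  0.75132581, -0.59942357]]), 't': array([-0.53809295,  0.22951779,  0.70712069])}
top {'fx': 565.6613621814855, 'fy': 565.6613621814855, 'cx': 328.66151775921054, 'cy': 248.2497624288278, 'R': array([[-0.02485303, -0.99968051,  0.00460528],
       [-0.98375003,  0.02363707, -0.17798079],
       [ 0.17781507, -0.00895381, -0.98402319]]), 't': array([0.06054767, 0.59375594, 1.11168417])}
{'time_s': np.float64(0.1), 'q': array([-1.373,  0.181,  1.608, -0.   ,  1.354, -0.206]), 'dq': array([ 0.   , -0.   , -0.001,  0.   , -0.001, -0.   ]), 'joint_efforts': array([ 1.0000e-03, -4.4587e+01, -3.5224e+01, -0.0000e+00,  4.0000e-03,
       -0.0000e+00]), 'eef_pos': array([ 0.226, -0.528,  0.23 ]), 'eef_rot': array([-0.001,  0.98 ,  0.201, -0.   ]), 'wrist_force': array([-0.206, -0.094, -0.149]), 'torque': array([ 0.077,  0.042, -0.019]), 'grasp_force': np.float64(0.0), 'opening': np.float64(0.996)}
```

View pics/scene0.png

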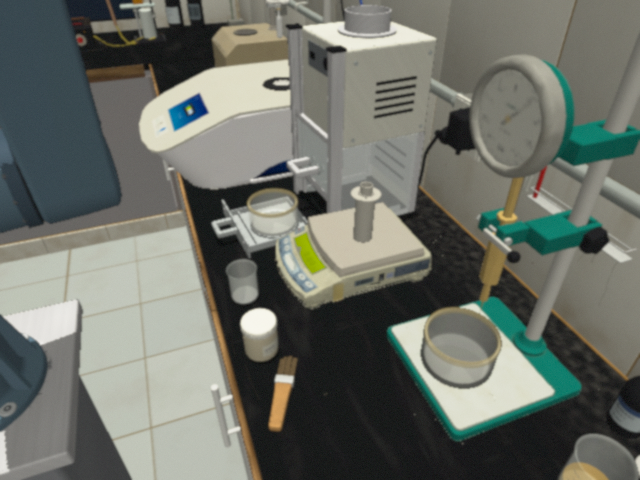

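View pics/top0.png

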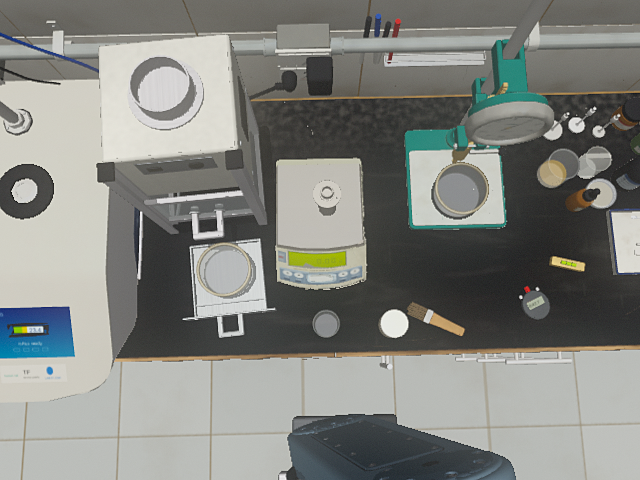

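The scene view shows the hood at the back left with the tray before it. In the top view the hood is at about (180,130), the sash handle at (208,222), the tray at (228,280) and its pull at (231,325). I'll enlarge the hood and tray area.

```bash
python3 - <<'E'
import cv2
im=cv2.imread("pics/top0.png")[150:345,90:350]
cv2.imwrite("pics/crop1.png",cv2.resize(im,None,fx=3,fy=3,interpolation=cv2.INTER_CUBIC))
E
```

```text
(no output)
```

View pics/crop1.png

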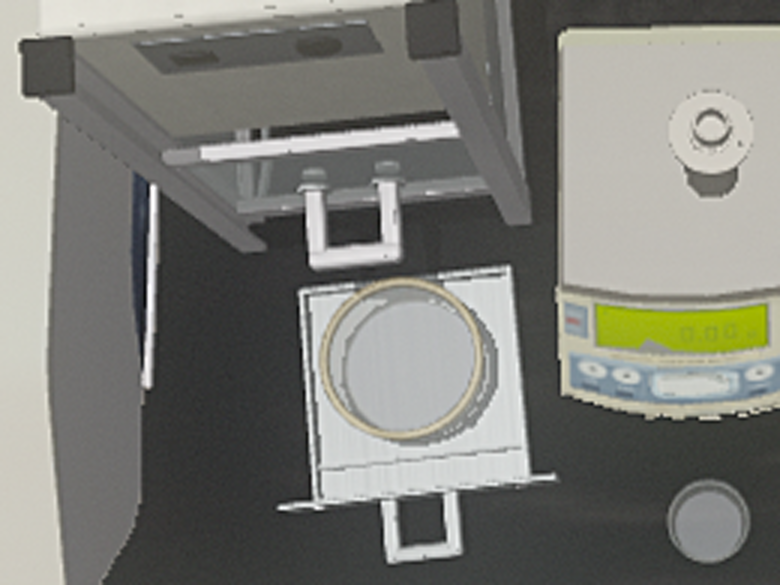

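```bash
cat >h.py <<'E'
from bench import *
import numpy as np
def ray(c,u,v,z):
    d=c["R"].T@np.array([(u-c["cx"])/c["fx"],(v-c["cy"])/c["fy"],1]); o=-c["R"].T@c["t"]
    return o+d*(z-o[2])/d[2]
def proj(c,X):
    p=c["R"]@np.array(X)+c["t"]; return np.array([c["fx"]*p[0]/p[2]+c["cx"],c["fy"]*p[1]/p[2]+c["cy"]])
E
python3 - <<'E'
from h import *
np.set_printoptions(precision=4,suppress=True)
c=calibration("top")
P={}
for n,u,v,z in [("tLo",241,251,0),("tLi",267,247,0),("tRi",506,224,0),("tRo",531,221,0),("hL",309,263,.106),("hR",401,257,.106),("fpL",278,508,.038),("fpR",555,477,.038),("bkL",300,291,.016),("bkR",511,266,.016),("puL",387,561,.031),("puR",462,551,.031),
 ("dishL",320,360,.06),("dishR",484,360,.06),("dishT",402,278,.06),("dishB",402,438,.06)]:
    P[n]=ray(c,u/3+90,v/3+150,z)[:2]; print(n,P[n])
def yaw(l,r): d=l-r; return np.arctan2(-d[0],d[1])
for a,b in [("tLo","tRo"),("tLi","tRi"),("hL","hR"),("fpL","fpR"),("bkL","bkR"),("puL","puR")]:
    print(a,b,"len",np.linalg.norm(P[a]-P[b]),"yaw",yaw(P[a],P[b]),"mid",(P[a]+P[b])/2)
E
```

```text
tLo [0.6449 0.3869]
tLi [0.6474 0.3683]
tRi [0.6603 0.1961]
tRo [0.6621 0.178 ]
hL [0.6131 0.313 ]
hR [0.6157 0.2527]
fpL [0.4578 0.3469]
fpR [0.4742 0.1588]
bkL [0.6115 0.3401]
bkR [0.626  0.1907]
puL [0.4206 0.2739]
puR [0.426 0.223]
dishL [0.5554 0.3151]
dishR [0.5527 0.2042]
dishT [0.6106 0.2602]
dishB [0.5012 0.2593]
tLo tRo len 0.20964342212330517 yaw 0.08200817990206379 mid [0.6535 0.2825]
tLi tRi len 0.17269816754831954 yaw 0.07465679408597116 mid [0.6538 0.2822]
hL hR len 0.060325178176017624 yaw 0.04272761332869169 mid [0.6144 0.2828]
fpL fpR len 0.18888035868394437 yaw 0.08682951098507039 mid [0.466  0.2528]
bkL bkR len 0.1500440128325053 yaw 0.09661468070600504 mid [0.6188 0.2654]
puL puR len 0.05121163149046577 yaw 0.10695757305059497 mid [0.4233 0.2485]
```

```bash
cat >>h.py <<'E'
from scipy.spatial.transform import Rotation as Ro
YAW=.08; H=np.array([.667,.2835,0])
def ax(y): return np.array([np.cos(y),np.sin(y),0]),np.array([-np.sin(y),np.cos(y),0]),np.array([0,0,1.])
def hood(x,y,z,Hh=H,yaw=YAW): a,b,c=ax(yaw); return Hh+a*x+b*y+c*z
def Rsash(al,yaw=YAW):
    a,b,c=ax(yaw); z=np.cos(al)*a-np.sin(al)*c; return np.c_[b,np.cross(z,b),z]
def Rtray(al,yaw,s=1):
    a,b,c=ax(yaw); z=np.cos(al)*a-np.sin(al)*c; return np.c_[np.cross(s*b,z),s*b,z]
def cur():
    o=get_obs(); w,x,y,z=o["eef_rot"]; return np.array(o["eef_pos"]),Ro.from_quat([x,y,z,w]).as_matrix(),o
def plan(pos,R=None,p0=None,R0=None):
    p,Rc,o=cur(); p=p if p0 is None else p0; Rc=Rc if R0 is None else R0
    R=Rc if R is None else R
    w=Ro.from_matrix(Rc.T@R).as_rotvec(); d=(np.array(pos)-p)*1000
    print("turn",np.round(w,3),"shift before-turn axes",np.round(Rc.T@d,1),"after-turn axes",np.round(R.T@d,1))
def st():
    p,R,o=cur(); print("t",o["time_s"],"p",np.round(p,4),"F",np.round(o["wrist_force"],1),"q",np.round(o["q"],2),"open",round(float(o["opening"]),2),round(float(o["grasp_force"]),1))
    return p,R,o
E
python3 - <<'E'
from h import *
a=np.radians(20); Rs=Rsash(a)
A=np.array([.52,.26,.27]); plan(A); plan(A,Rs,p0=A)
g=hood(-51,0,100); g=hood(-.051,0,.1); T=g+Rs[:,2]*.019; pre=T-Rs[:,2]*.07
print(T,pre); plan(pre,p0=A,R0=Rs)
E
```

```text
turn [0. 0. 0.] shift before-turn axes [ 580.2 -609.3  -38.4] after-turn axes [ 580.2 -609.3  -38.4]
turn [-1.053  0.755 -1.081] shift before-turn axes [0. 0. 0.] after-turn axes [0. 0. 0.]
[0.63396017 0.28085116 0.09350162] [0.56839207 0.27559449 0.11744303]
turn [0. 0. 0.] shift before-turn axes [  11.7 -126.4   98.7] after-turn axes [  11.7 -126.4   98.7]
```

{"api": "servo_tool", "payload": {
  "commands": "0 0 0 15 -16 -10 0.4;0 0 0 29 -30 -10 0.4;0 0 0 31 -32 -10 0.4;0 0 0 31 -32 -8 0.4;0 0 0 31 -32 0 0.4"
}}

```text
time_s: 0.72
eef_pos: [0.2965, -0.3432, 0.2697]
eef_rot: [0.0, 0.98, 0.2, 0.0]
wrist_force: [0.1, 0.0, 0.4]
opening: 0.403
grasp_force: 0.0
```

{"api": "servo_tool", "payload": {
  "commands": "0 0 0 31 -32 0 0.4;0 0 0 31 -32 0 0.4;0 0 0 31 -32 0 0.4;0 0 0 31 -32 0 0.4;0 0 0 31 -32 0 0.4"
}}

```text
time_s: 1.35
eef_pos: [0.3759, -0.1348, 0.2691]
eef_rot: [-0.0, 0.98, 0.2, -0.0]
wrist_force: [1.2, 0.6, -0.3]
opening: 0.403
grasp_force: 0.0
```

{"api": "servo_tool", "payload": {
  "commands": "0 0 0 31 -32 0 0.4;0 0 0 31 -32 0 0.4;0 0 0 31 -32 0 0.4;0 0 0 31 -32 0 0.4;0 0 0 31 -32 0 0.4"
}}

```text
time_s: 1.98
eef_pos: [0.4556, 0.0733, 0.269]
eef_rot: [0.0, 0.98, 0.201, -0.0]
wrist_force: [0.2, -1.2, -0.6]
opening: 0.396
grasp_force: 0.0
```

{"api": "servo_tool", "payload": {
  "commands": "0 0 0 31 -32 0 0.4;0 0 0 31 -33 0 0.4;0 0 0 24 -33 0 0.4;0 0 0 15 -17 0 0.4;0 0 0 0 0 0 0.4"
}}

```text
time_s: 2.6
eef_pos: [0.5028, 0.2183, 0.2686]
eef_rot: [-0.0, 0.979, 0.202, -0.001]
wrist_force: [-0.6, 0.4, -0.8]
opening: 0.399
grasp_force: 0.0
```

```bash
python3 - <<'E'
from h import *
p,R,o=st(); Rs=Rsash(np.radians(20)); plan([.52,.26,.27],Rs)
E
```

```text
t 2.6 p [0.5028 0.2183 0.2686] F [-0.6  0.4 -0.8] q [0.19 0.09 1.63 0.   1.42 1.36] open 0.4 0.0
turn [-1.053  0.756 -1.078] shift before-turn axes [ 32.2 -31.5  -1.5] after-turn axes [40.2  8.3 18.7]
```

{"api": "servo_tool", "payload": {
  "commands": "-0.088 0.063 -0.09 0 0 0 0.4;-0.088 0.063 -0.09 0 0 0 0.4;-0.088 0.063 -0.09 0 0 0 0.4;-0.088 0.063 -0.09 0 0 0 0.4;-0.088 0.063 -0.09 0 0 0 0.4"
}}

```text
time_s: 3.22
eef_pos: [0.5029, 0.2162, 0.2694]
eef_rot: [0.182, 0.874, 0.405, 0.195]
wrist_force: [-0.1, -1.4, -0.4]
opening: 0.399
grasp_force: 0.0
```

{"api": "servo_tool", "payload": {
  "commands": "-0.088 0.063 -0.09 0 0 0 0.4;-0.088 0.063 -0.09 0 0 0 0.4;-0.088 0.063 -0.09 0 0 0 0.4;-0.088 0.063 -0.09 0 0 0 0.4;-0.088 0.063 -0.09 0 0 0 0.4"
}}

```text
time_s: 3.85
eef_pos: [0.5001, 0.2118, 0.277]
eef_rot: [0.33, 0.666, 0.563, 0.361]
wrist_force: [5.8, -3.7, 8.8]
opening: 0.398
grasp_force: 0.0
```

{"api": "servo_tool", "payload": {
  "commands": "-0.088 0.063 -0.09 0 0 0 0.4;-0.088 0.063 -0.09 0 0 0 0.4;0 0 0 0 0 0 0.4"
}}

```text
time_s: 4.22
eef_pos: [0.4925, 0.1902, 0.3022]
eef_rot: [0.366, 0.562, 0.616, 0.414]
wrist_force: [-0.2, -0.2, -0.3]
opening: 0.402
grasp_force: 0.0
```

```bash
python3 - <<'E'
from h import *
import cv2
p,R,o=st(); Rs=Rsash(np.radians(20)); T=hood(-.051,0,.1)+Rs[:,2]*.019
plan(T-Rs[:,2]*.07,Rs)
c=calibration("wrist"); cv2.imwrite("pics/w1.png",camera("wrist"))
for y in(-.03,.03): print(np.round(proj(c,hood(-.058,y,.108)),0))
E
```

```text
t 4.225 p [0.4925 0.1902 0.3022] F [-0.2 -0.2 -0.3] q [ 0.19 -0.53  2.47 -1.14  0.09  1.18] open 0.4 0.0
turn [-0.052 -0.025 -0.006] shift before-turn axes [  74.7 -138.3  150. ] after-turn axes [  79.1 -145.4  140.7]
[171. 163.]
[163.  92.]
```

View pics/w1.png

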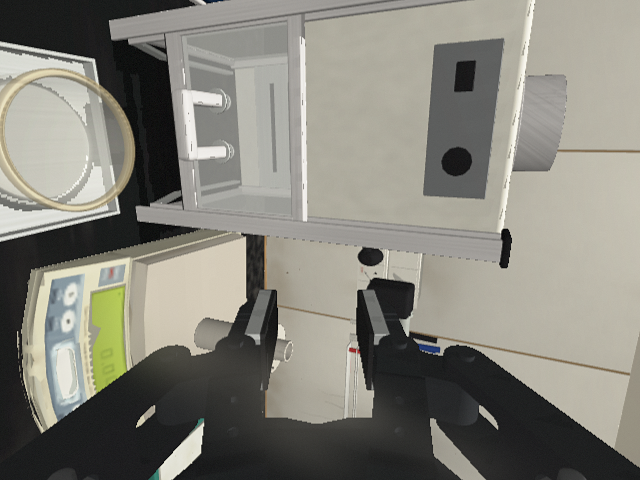

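The wrist picture shows the sash handle at (205,125) and the dish at (65,140), as expected. This low tilt puts the wrist at a singularity (q5 about 0, q4 at its limit), so I'll grip the bar from above instead, tilted 75°, with one finger inside the D.

```bash
python3 - <<'E'
from h import *
p,R,o=st(); Rs=Rsash(np.radians(75)); T=hood(-.051,0,.1)+Rs[:,2]*.019
pre=T-Rs[:,2]*.09; print(T,pre)
plan(pre,Rs)
# handle check from wrist image: front upper edge ends, pixels rows 90..160 col ~182
c=calibration("wrist")
for u,v in((183,90),(190,160)): print(ray(c,u,v,.108))
E
```

```text
t 4.275 p [0.4931 0.1909 0.303 ] F [ 1.2  0.2 -0.2] q [ 0.19 -0.53  2.47 -1.14  0.09  1.19] open 0.39 0.0
[0.62106495 0.27981734 0.08164741] [0.59784573 0.27795583 0.16858073]
turn [ 0.908 -0.026  0.006] shift before-turn axes [ 74.  -80.8 156.9] after-turn axes [ 78.4  72.7 158.7]
[0.63243175 0.31554351 0.108     ]
[0.63758967 0.25303858 0.108     ]
```

{"api": "servo_tool", "payload": {
  "commands": "0.13 0 0 0 0 0 0.4;0.13 0 0 0 0 0 0.4;0.13 0 0 0 0 0 0.4;0.13 0 0 0 0 0 0.4;0.13 0 0 0 0 0 0.4"
}}

```text
time_s: 4.9
eef_pos: [0.4993, 0.1753, 0.3083]
eef_rot: [0.241, 0.646, 0.68, 0.249]
wrist_force: [1.3, 0.1, 0.2]
opening: 0.4
grasp_force: 0.0
```

{"api": "servo_tool", "payload": {
  "commands": "0.13 0 0 0 0 0 0.4;0.13 0 0 0 0 0 0.4;0 0 0 20 10 10 0.4;0 0 0 20 15 20 0.4;0 0 0 20 15 30 0.4"
}}

```text
time_s: 5.52
eef_pos: [0.5599, 0.2387, 0.2713]
eef_rot: [0.158, 0.672, 0.706, 0.16]
wrist_force: [0.5, 0.1, 0.3]
opening: 0.397
grasp_force: 0.0
```

```bash
python3 - <<'E'
from h import *
import cv2
p,R,o=st(); Rs=Rsash(np.radians(75)); T=hood(-.051,0,.1)+Rs[:,2]*.019
plan(T-Rs[:,2]*.09,Rs)
E
```

```text
t 5.525 p [0.5599 0.2387 0.2713] F [0.5 0.1 0.3] q [ 0.26 -0.04  1.83 -0.13  0.92  0.26] open 0.4 0.0
turn [ 0.191  0.018 -0.027] shift before-turn axes [ 38.1  -9.  109.5] after-turn axes [ 36.1  13.  109.8]
```

{"api": "servo_tool", "payload": {
  "commands": "0.1 0.01 -0.01 12 0 15 0.4;0.09 0.01 -0.01 12 4 30 0.4;0 0 0 12 8 30 0.4;0 0 0 0 0 15 0.4;0 0 0 0 0 0 0.4"
}}

```text
time_s: 6.15
eef_pos: [0.5955, 0.2752, 0.1873]
eef_rot: [0.087, 0.675, 0.727, 0.095]
wrist_force: [-0.3, 0.7, -0.1]
opening: 0.401
grasp_force: 0.0
```

```bash
python3 - <<'E'
from h import *
import cv2
p,R,o=st(); Rs=Rsash(np.radians(75)); T=hood(-.051,0,.1)+Rs[:,2]*.019
plan(T,Rs)
c=calibration("wrist"); cv2.imwrite("pics/w2.png",camera("wrist"))
for x in(-.058,-.045):
  for y in(-.03,.03): print(x,y,np.round(proj(c,hood(x,y,.108)),0))
E
```

```text
t 6.15 p [0.5955 0.2752 0.1873] F [-0.3  0.7 -0.1] q [ 0.28  0.25  1.65 -0.06  1.    0.23] open 0.4 0.0
turn [-0.003 -0.001 -0.006] shift before-turn axes [  2.4  -2.1 108.7] after-turn axes [  2.5  -2.4 108.7]
-0.058 -0.03 [307. 288.]
-0.058 0.03 [305. 200.]
-0.045 -0.03 [325. 286.]
-0.045 0.03 [326. 198.]
```

View pics/w2.png

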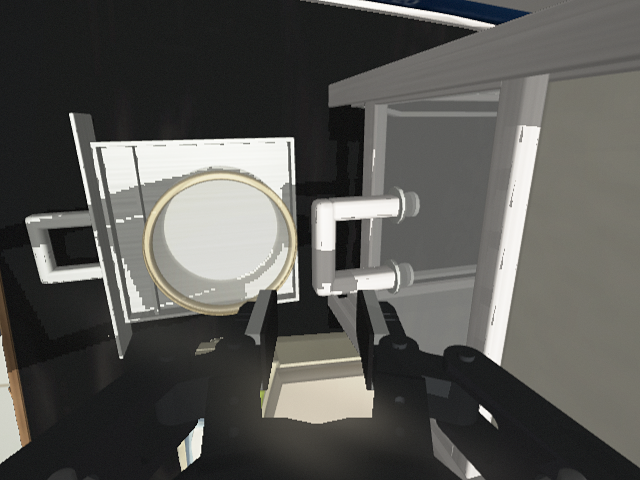

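The sash bar shows at columns 313–335, rows 198–294. That is larger than predicted, which suggests the sash already stands about 20 mm up. I'll fit its height from all three pictures.

```bash
python3 - <<'E'
from h import *
from scipy.optimize import least_squares
ct=calibration("top"); cw=calibration("wrist")
obs=[(ct,-.03,(401/3+90,259/3+150)),(ct,.03,(309/3+90,265/3+150)),(cw,-.03,(314,294)),(cw,.03,(313,199))]
def f(v): return np.concatenate([proj(c,hood(-.058+v[0],y+v[1],.108+v[2]))-np.array(p) for c,y,p in obs])
s=least_squares(f,[0,0,0]); print(s.x,np.round(s.fun,1))
s=least_squares(lambda v:f([0,v[0],v[1]]),[0,0]); print(s.x,np.round(s.fun,1))
E
```

```text
[0.0022664  0.00204108 0.01473145] [-0.8 -1.4 -1.  -0.3 -0.4 -0.7 -0.2  1.1]
[0.00363447 0.02017687] [-2.  -0.7 -2.4  0.4 -1.8  1.1 -1.7  0.4]
```

{"api": "servo_tool", "payload": {
  "commands": "0 0 0 3 3 20 0.4;0 0 0 2 0 25 0.4;0 0 0 0 0 25 0.4;0 0 0 0 0 15 0.4;0 0 0 0 0 7 0.4"
}}

```text
time_s: 6.82
eef_pos: [0.6234, 0.2822, 0.1017]
eef_rot: [0.088, 0.675, 0.726, 0.098]
wrist_force: [-7.6, -1.0, 4.3]
opening: 0.396
grasp_force: 0.0
```

{"api": "servo_tool", "payload": {
  "commands": "0 0 0 0 0 0 0.3;0 0 0 0 0 0 0.2;0 0 0 0 0 0 0;0 0 0 0 0 0 0"
}}

```text
time_s: 7.32
eef_pos: [0.622, 0.2822, 0.1015]
eef_rot: [0.087, 0.675, 0.726, 0.096]
wrist_force: [-5.9, -0.6, 2.3]
opening: 0.162
grasp_force: 58.4
```

```bash
python3 - <<'E'
from h import *
p,R,o=st(); Rs=Rsash(np.radians(75)); print((p-R[:,2]*.019-H)@np.c_[ax(YAW)], R.T@np.array([0,0,1]))
E
```

```text
t 7.325 p [0.622  0.2822 0.1015] F [-5.9 -0.6  2.3] q [ 0.28  0.4   1.63 -0.06  0.85  0.24] open 0.16 58.4
[-0.04983914  0.00229812  0.11990662] [ 0.00303533  0.25797891 -0.96614578]
```

{"api": "servo_tool", "payload": {
  "commands": "0 0 0 0 1.3 -5 0;0 0 0 0 2.6 -9.7 0;0 0 0 0 3.1 -11.6 0;0 0 0 0 3.1 -11.6 0;0 0 0 0 3.1 -11.6 0"
}}

```text
time_s: 7.95
eef_pos: [0.622, 0.2822, 0.153]
eef_rot: [0.087, 0.675, 0.726, 0.097]
wrist_force: [-4.3, 1.2, -3.8]
opening: 0.163
grasp_force: 58.7
```

{"api": "servo_tool", "payload": {
  "commands": "0 0 0 0 3.1 -11.6 0;0 0 0 0 3.1 -11.6 0;0 0 0 0 3.1 -11.6 0;0 0 0 0 3.1 -11.6 0;0 0 0 0 3.1 -11.6 0"
}}

```text
time_s: 8.57
eef_pos: [0.622, 0.2822, 0.2132]
eef_rot: [0.087, 0.675, 0.726, 0.097]
wrist_force: [-5.1, 2.4, -4.4]
opening: 0.166
grasp_force: 58.9
```

{"api": "servo_tool", "payload": {
  "commands": "0 0 0 0 3.1 -11.6 0;0 0 0 0 2 -7.7 0;0 0 0 0 1.3 -5 0;0 0 0 0 0 0 0"
}}

```text
time_s: 9.07
eef_pos: [0.622, 0.2822, 0.2393]
eef_rot: [0.088, 0.675, 0.726, 0.097]
wrist_force: [-8.3, 1.6, 0.6]
opening: 0.163
grasp_force: 59.7
```

```bash
python3 - <<'E'
from h import *
p,R,o=st(); print((p-R[:,2]*.019-H)@np.c_[ax(YAW)], R.T@np.array([0,0,1]))
E
```

```text
t 9.075 p [0.622  0.2822 0.2393] F [-8.3  1.6  0.6] q [ 0.28  0.25  1.53 -0.05  1.1   0.22] open 0.16 59.7
[-0.04985649  0.00227399  0.25766994] [ 0.00407523  0.25979747 -0.96565453]
```

{"api": "servo_tool", "payload": {
  "commands": "0 0 0 0 1.3 -4.8 0;0 0 0 0 1 -3.9 0"
}}

```text
time_s: 9.32
eef_pos: [0.622, 0.2822, 0.2475]
eef_rot: [0.087, 0.675, 0.726, 0.097]
wrist_force: [-4.6, 2.6, -3.4]
opening: 0.161
grasp_force: 59.2
```

{"api": "servo_tool", "payload": {
  "commands": "0 0 0 0 0.8 -2.9 0;0 0 0 0 0.8 -2.9 0"
}}

```text
time_s: 9.57
eef_pos: [0.6219, 0.2821, 0.2512]
eef_rot: [0.087, 0.675, 0.726, 0.097]
wrist_force: [6.6, 6.4, -22.6]
opening: 0.158
grasp_force: 58.5
```

{"api": "servo_tool", "payload": {
  "commands": "0 0 0 0 0.5 -1.9 0;0 0 0 0 0.5 -1.9 0"
}}

```text
time_s: 9.82
eef_pos: [0.6217, 0.2821, 0.2514]
eef_rot: [0.086, 0.675, 0.726, 0.096]
wrist_force: [16.6, 9.8, -34.9]
opening: 0.162
grasp_force: 58.6
```

{"api": "servo_tool", "payload": {
  "commands": "0 0 0 0 -1.2 4.4 0;0 0 0 0 0 0 0.2;0 0 0 0 0 0 0.4;0 0 0 0 0 0 0.4"
}}

```text
time_s: 10.32
eef_pos: [0.6242, 0.2816, 0.2546]
eef_rot: [0.09, 0.675, 0.726, 0.099]
wrist_force: [-3.6, -0.2, 1.8]
opening: 0.399
grasp_force: 0.0
```

{"api": "servo_tool", "payload": {
  "commands": "0 0 0 0 0 -10 0.4;0 0 0 0 0 -20 0.4;0 0 0 0 0 -25 0.4;0 0 0 0 -10 -20 0.4;0 0 0 0 -30 0 0.4"
}}

```text
time_s: 10.95
eef_pos: [0.5667, 0.2774, 0.3195]
eef_rot: [0.09, 0.675, 0.726, 0.101]
wrist_force: [0.2, -0.2, 0.7]
opening: 0.401
grasp_force: 0.0
```

```bash
python3 - <<'E'
from h import *
import cv2
from scipy.optimize import least_squares
p,R,o=st()
cw=calibration("wrist"); cv2.imwrite("pics/w3.png",camera("wrist"))
YT=.09; TO=np.array([.556,.2595,0]);
for s in(1,-1):
  Rt=Rtray(np.radians(60),YT,s); g=hood(-.120,0,.028,TO,YT); T=g+Rt[:,2]*.019
  print(s,T,T-Rt[:,2]*.09); plan(T-Rt[:,2]*.09,Rt)
E
```

```text
t 10.95 p [0.5667 0.2774 0.3195] F [ 0.2 -0.2  0.7] q [ 0.3   0.07  1.57 -0.06  1.23  0.23] open 0.4 0.0
1 [0.44594722 0.24956842 0.01154552] [0.40112935 0.24552389 0.0894878 ]
turn [-0.205 -0.202 -1.577] shift before-turn axes [ -20.9 -216.7  176.1] after-turn axes [254.8 -17.4 114.8]
-1 [0.44594722 0.24956842 0.01154552] [0.40112935 0.24552389 0.0894878 ]
turn [-0.201  0.204  1.545] shift before-turn axes [ -20.9 -216.7  176.1] after-turn axes [-254.8   17.4  114.8]
```

View pics/w3.png

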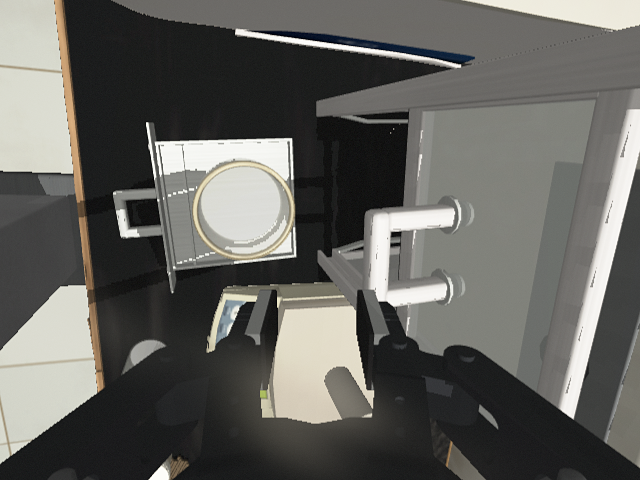

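The sash is up, its bar at about (375,250). The tray, dish and pull stand undisturbed, with the pull's front corners at (115,192) and (119,238).

```bash
python3 - <<'E'
from h import *
p,R,o=st(); c=calibration("wrist")
P=[ray(c,u,v,z)[:2] for u,v,z in((115,192,.031),(119,238,.031),(150,123,.038),(173,292,.038),(291,138,.016),(297,257,.016))]
for i in(0,2,4): d=P[i]-P[i+1]; print("mid",(P[i]+P[i+1])/2,"len",np.linalg.norm(d),"yaw",np.arctan2(-d[0],d[1]))
B=np.array([.39,.245,.25]); Rt=Rtray(np.radians(50),.09,-1); TO=np.array([.556,.2595,0])
plan(B); plan(B,Rt,p0=B); T=hood(-.120,0,.028,TO,.09)+Rt[:,2]*.019; plan(T-Rt[:,2]*.06,p0=B,R0=Rt); print(T)
E
```

```text
t 11.0 p [0.5621 0.2775 0.3163] F [-0.1  2.3 -1.4] q [ 0.3   0.07  1.58 -0.06  1.23  0.24] open 0.4 0.0
mid [0.41976026 0.25134739] len 0.05045127108493135 yaw 0.00568301461667735
mid [0.46575111 0.25570146] len 0.18695684500192433 yaw 0.0821910355034009
mid [0.6155891 0.2690417] len 0.14976134302712005 yaw 0.10679538177777265
turn [0. 0. 0.] shift before-turn axes [ -19.9 -185.3   18.3] after-turn axes [ -19.9 -185.3   18.3]
turn [-0.336  0.342  1.528] shift before-turn axes [0. 0. 0.] after-turn axes [0. 0. 0.]
turn [0. 0. 0.] shift before-turn axes [-107.     0.5  159. ] after-turn axes [-107.     0.5  159. ]
[0.44864921 0.24981226 0.01344516]
```

{"api": "servo_tool", "payload": {
  "commands": "0 0 0 -4 -30 4 0.4;0 0 0 -4 -40 4 0.6;0 0 0 -4 -40 4 0.8;0 0 0 -4 -40 4 1;-0.028 0.028 0.127 -4 -30 4 1"
}}

```text
time_s: 11.62
eef_pos: [0.3978, 0.2453, 0.2493]
eef_rot: [0.082, 0.717, 0.681, 0.124]
wrist_force: [-0.0, -0.6, 0.2]
opening: 1.003
grasp_force: 0.0
```

{"api": "servo_tool", "payload": {
  "commands": "-0.028 0.028 0.127 0 0 0 1;-0.028 0.028 0.127 0 0 0 1;-0.028 0.028 0.127 0 0 0 1;-0.028 0.028 0.127 0 0 0 1;-0.028 0.028 0.127 0 0 0 1"
}}

```text
time_s: 12.25
eef_pos: [0.399, 0.2451, 0.25]
eef_rot: [0.041, 0.876, 0.416, 0.239]
wrist_force: [-0.5, 0.7, 0.4]
opening: 0.999
grasp_force: 0.0
```

{"api": "servo_tool", "payload": {
  "commands": "-0.028 0.028 0.127 0 0 0 1;-0.028 0.028 0.127 0 0 0 1;-0.028 0.028 0.127 0 0 0 1;-0.028 0.028 0.127 0 0 0 1;-0.028 0.028 0.127 0 0 0 1"
}}

```text
time_s: 12.88
eef_pos: [0.3989, 0.2451, 0.2501]
eef_rot: [-0.005, 0.939, 0.106, 0.328]
wrist_force: [-0.6, -0.0, -0.6]
opening: 1.001
grasp_force: 0.0
```

```bash
python3 - <<'E'
from h import *
p,R,o=st(); TO=np.array([.556,.261,0])
Rt=Rtray(np.radians(50),.09,-1); T=hood(-.120,0,.028,TO,.09)+Rt[:,2]*.019; plan(T-Rt[:,2]*.08,Rt)
E
```

```text
t 12.875 p [0.3989 0.2451 0.2501] F [-0.6 -0.  -0.6] q [ 0.42 -0.49  2.29 -0.28  0.72  1.92] open 1.0 0.0
turn [-0.024  0.029  0.127] shift before-turn axes [-108.9  -12.5  136.8] after-turn axes [-113.7   -1.7  133.5]
```

{"api": "servo_tool", "payload": {
  "commands": "-0.024 0.029 0.127 -15 0 15 1;0 0 0 -30 0 30 1;0 0 0 -30 0 35 1;0 0 0 -25 0 35 1;0 0 0 -12 0 15 1"
}}

```text
time_s: 13.5
eef_pos: [0.396, 0.2419, 0.0816]
eef_rot: [-0.013, 0.939, 0.044, 0.341]
wrist_force: [1.2, -0.3, 0.2]
opening: 0.999
grasp_force: 0.0
```

```bash
python3 - <<'E'
from h import *
import cv2
p,R,o=st(); TO=np.array([.556,.261,0])
Rt=Rtray(np.radians(50),.09,-1); T=hood(-.120,0,.028,TO,.09)+Rt[:,2]*.019; plan(T,Rt)
c=calibration("wrist"); cv2.imwrite("pics/w4.png",camera("wrist"))
for x in(-.135,-.091):
  for y in(-.026,.026): print(x,y,np.round(proj(c,hood(x,y,.032,TO,.09)),0))
E
```

```text
t 13.5 p [0.396  0.2419 0.0816] F [ 1.2 -0.3  0.2] q [ 0.45 -0.07  2.43 -1.09  0.26  2.93] open 1.0 0.0
turn [0.002 0.001 0.005] shift before-turn axes [-2.8 -4.8 86.4] after-turn axes [-3.  -4.6 86.4]
-0.135 -0.026 [354. 281.]
-0.135 0.026 [266. 280.]
-0.091 -0.026 [352. 214.]
-0.091 0.026 [270. 213.]
```

View pics/w4.png

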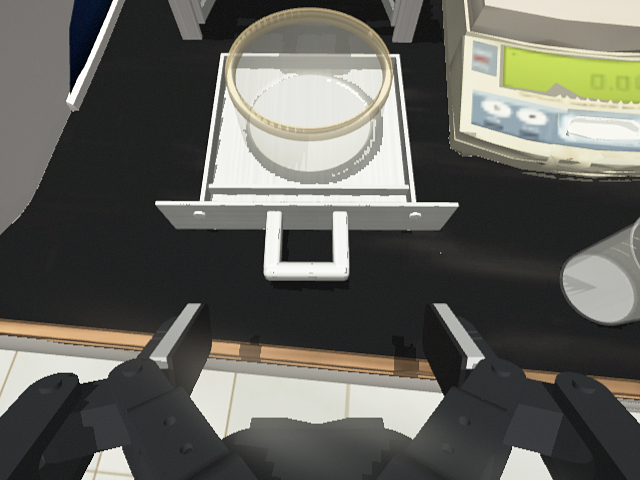

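The pull lies at (264–348, 208–280), within 2–3 mm of prediction, and the fingers straddle it. The wrist is near its q4 and q6 limits, so I'll check the margins of a steeper tilt.

```bash
python3 - <<'E'
from h import *
p,R,o=st(); TO=np.array([.556,.263,0]); c=calibration("wrist")
print("cam in tool",R.T@(-c["R"].T@c["t"]-p))
for al in(58,65):
  Rt=Rtray(np.radians(al),.09,-1); T=hood(-.120,0,.028,TO,.09)+Rt[:,2]*.019; print(al); plan(T,Rt); plan(T-Rt[:,2]*.08,Rt)
  # camera at end in hood frame
  Re=Rtray(np.radians(al),0,-1); print("cam end hood",np.array([.075-.12,0,.028])+Re@(R.T@(-c["R"].T@c["t"]-p)+[0,0,.019]))
E
```

```text
t 13.55 p [0.3952 0.2413 0.0799] F [-1.7 -2.  -0.9] q [ 0.45 -0.07  2.43 -1.1   0.26  2.94] open 1.0 0.0
cam in tool [ 0.07614717 -0.00087247 -0.14279802]
58
turn [ 0.004 -0.136  0.004] shift before-turn axes [-3.4 -7.4 85.6] after-turn axes [ 8.2 -7.1 85.3]
turn [ 0.004 -0.136  0.004] shift before-turn axes [ 7.5 -7.1  6.4] after-turn axes [ 8.2 -7.1  5.3]
cam end hood [-0.04602649  0.00087247  0.17333853]
65
turn [ 0.004 -0.258  0.004] shift before-turn axes [-5.7 -7.4 85.2] after-turn axes [16.3 -7.1 83.8]
turn [ 0.004 -0.258  0.004] shift before-turn axes [14.8 -7.1  7.8] after-turn axes [16.3 -7.1  3.8]
cam end hood [-0.02830653  0.00087247  0.1723803 ]
```

{"api": "servo_tool", "payload": {
  "commands": "0 -0.07 0 4 -4 0 1;0 -0.066 0 4 -3 5 1;0 0 0 0 0 20 1;0 0 0 0 0 20 1;0 0 0 0 0 12 1"
}}

```text
time_s: 14.18
eef_pos: [0.4349, 0.2495, 0.0406]
eef_rot: [-0.009, 0.957, 0.043, 0.288]
wrist_force: [0.2, -0.8, -0.1]
opening: 1.0
grasp_force: 0.0
```

```bash
python3 - <<'E'
from h import *
p,R,o=st(); TO=np.array([.556,.263,0])
Rt=Rtray(np.radians(58),.09,-1); T=hood(-.120,0,.028,TO,.09)+Rt[:,2]*.019; plan(T,Rt)
E
```

```text
t 14.175 p [0.4349 0.2495 0.0406] F [ 0.2 -0.8 -0.1] q [ 0.4   0.12  2.29 -0.83  0.24  2.64] open 1.0 0.0
turn [ 0.008 -0.026  0.003] shift before-turn axes [-5.9 -2.8 30.4] after-turn axes [-5.1 -2.6 30.6]
```

{"api": "servo_tool", "payload": {
  "commands": "0 -0.026 0 -2 -2 10 1;0 0 0 -2 0 12 1;0 0 0 -1 0 8 1;0 0 0 0 0 0 0.8;0 0 0 0 0 0 0.7"
}}

```text
time_s: 14.8
eef_pos: [0.4454, 0.2521, 0.0122]
eef_rot: [-0.008, 0.96, 0.044, 0.275]
wrist_force: [0.1, 0.6, -0.9]
opening: 0.699
grasp_force: 0.0
```

{"api": "servo_tool", "payload": {
  "commands": "0 0 0 0 0 0 0.6;0 0 0 0 0 0 0.3;0 0 0 0 0 0 0.3;0 0 0 0 0 0 0.3"
}}

```text
time_s: 15.3
eef_pos: [0.445, 0.2521, 0.0123]
eef_rot: [-0.008, 0.96, 0.044, 0.275]
wrist_force: [-6.2, -1.6, 12.0]
opening: 0.595
grasp_force: 59.6
```

```bash
python3 - <<'E'
from h import *
import cv2
p,R,o=st(); TO=np.array([.556,.263,0]); g=p-R[:,2]*.019
print("grasp in tray",(g-TO)@np.c_[ax(.09)],"tool yaw",np.arctan2(-R[0,1]*-1,-R[1,1]))
c=calibration("wrist"); cv2.imwrite("pics/w5.png",camera("wrist"))
E
```

```text
t 15.3 p [0.445  0.2521 0.0123] F [-6.2 -1.6 12. ] q [ 0.39  0.22  2.26 -0.91  0.21  2.72] open 0.6 59.6
grasp in tray [-0.12161092 -0.00070081  0.02843263] tool yaw 0.08853107806956799
```

View pics/w5.png

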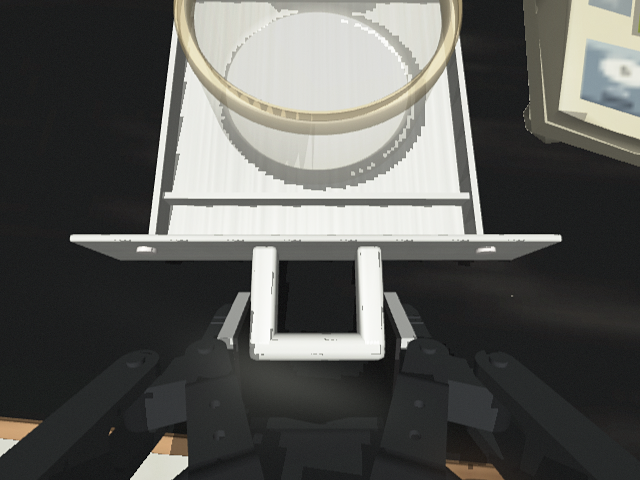

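The view shows the pull gripped over its legs, at (250–385, 250–355), with the front plate level and the dish in its bay.

```bash
python3 - <<'E'
from h import *
p,R,o=st(); 
Rt=Rtray(np.radians(58),.08,-1)
al=np.arccos(np.hypot(*R[:2,2])); print(np.degrees(al))
Rt=Rtray(al,.08,-1)
print("hood of grasp",(p-R[:,2]*.019-H)@np.c_[ax(.08)])
for xo in(-.060,.065):
  T=hood(-.1216+xo,.0005,.0284)+Rt[:,2]*.019
  plan(T,Rt)
a,b,c=ax(.08); print("per mm hood x:",Rt.T@a," y:",Rt.T@b)
E
```

```text
t 15.35 p [0.445  0.2521 0.0123] F [-6.4 -1.7 12.8] q [ 0.39  0.22  2.26 -0.91  0.21  2.72] open 0.6 59.6
58.03544020380805
hood of grasp [-0.2338914  -0.013468    0.02842412]
turn [0.003 0.    0.012] shift before-turn axes [ 44.5 -13.6  27.7] after-turn axes [ 44.4 -14.   27.7]
turn [0.003 0.    0.012] shift before-turn axes [150.6 -12.5  93.8] after-turn axes [150.4 -14.   93.9]
per mm hood x: [ 8.48375715e-01 -5.35475548e-18  5.29394604e-01]  y: [-1.27032440e-18 -1.00000000e+00 -4.50866559e-18]
```

{"api": "servo_tool", "payload": {
  "commands": "0 0 0.002 2.5 -1 1.6 0.3;0 0 0.002 5.1 -2 3.2 0.3;0 0 0.002 6.8 -3 4.2 0.3;0 0 0.002 6.8 -3 4.2 0.3;0 0 0.002 6.8 -3 4.2 0.3"
}}

```text
time_s: 15.98
eef_pos: [0.4757, 0.2656, 0.0122]
eef_rot: [-0.008, 0.961, 0.038, 0.274]
wrist_force: [-19.1, -8.1, 29.8]
opening: 0.596
grasp_force: 61.9
```

{"api": "servo_tool", "payload": {
  "commands": "0 0 0.002 6.8 -2 4.2 0.3;0 0 0 6.8 0 4.2 0.3;0 0 0 5.1 0 3.2 0.3;0 0 0 2.5 0 1.6 0.3;0 0 0 0 0 0 0.3"
}}

```text
time_s: 16.6
eef_pos: [0.5015, 0.2705, 0.0123]
eef_rot: [-0.009, 0.961, 0.038, 0.275]
wrist_force: [-7.3, -1.7, 12.0]
opening: 0.596
grasp_force: 60.6
```

```bash
python3 - <<'E'
from h import *
import cv2
p,R,o=st(); print("hood of grasp",(p-R[:,2]*.019-H)@np.c_[ax(.08)],"yaw",np.arctan2(R[0,1],-R[1,1]))
ims=[camera("wrist"),camera("top")[100:340,80:400]]
cv2.imwrite("pics/c6.png",np.hstack([cv2.resize(ims[0],(400,300)),cv2.resize(ims[1],(400,300))]))
E
```

```text
t 16.6 p [0.5015 0.2705 0.0123] F [-7.3 -1.7 12. ] q [ 0.38  0.32  2.12 -0.76  0.23  2.57] open 0.6 60.6
hood of grasp [-0.17609237  0.00037721  0.02844519] yaw 0.0786298630573452
```

View pics/c6.png

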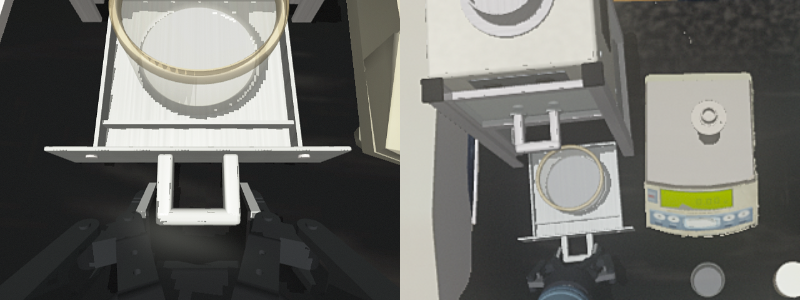

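The tray looks lined up between the tracks. The left half shows the plate at row 152 and the right half shows the dish under the raised handle. On with the slide.

{"api": "servo_tool", "payload": {
  "commands": "0 0 0 2.8 0 1.2 0.3;0 0 0 5.1 0 3.2 0.3;0 0 0 6.8 0 4.2 0.3;0 0 0 6.8 0 4.2 0.3;0 0 0 6.8 0 4.2 0.3"
}}

```text
time_s: 17.32
eef_pos: [0.5336, 0.2729, 0.0123]
eef_rot: [-0.009, 0.961, 0.038, 0.274]
wrist_force: [-10.7, -1.2, 13.4]
opening: 0.597
grasp_force: 61.0
```

{"api": "servo_tool", "payload": {
  "commands": "0 0 0 6.8 0 4.2 0.3;0 0 0 6.8 0 4.2 0.3;0 0 0 6.8 0 4.2 0.3;0 0 0 6.8 0 4.2 0.3;0 0 0 6.8 0 4.2 0.3"
}}

```text
time_s: 17.95
eef_pos: [0.5733, 0.2761, 0.0123]
eef_rot: [-0.009, 0.961, 0.038, 0.274]
wrist_force: [-10.5, -2.5, 12.3]
opening: 0.597
grasp_force: 60.8
```

{"api": "servo_tool", "payload": {
  "commands": "0 0 0 6.8 0 4.2 0.3;0 0 0 6.8 0 4.2 0.3;0 0 0 6.8 0 4.2 0.3;0 0 0 5.1 0 3.2 0.3;0 0 0 5.1 0 3.2 0.3"
}}

```text
time_s: 18.58
eef_pos: [0.6092, 0.2789, 0.0123]
eef_rot: [-0.009, 0.961, 0.038, 0.274]
wrist_force: [-10.0, -1.1, 12.2]
opening: 0.595
grasp_force: 61.0
```

{"api": "servo_tool", "payload": {
  "commands": "0 0 0 3.4 0 2.1 0.3;0 0 0 3.4 0 2.1 0.3;0 0 0 1.7 0 1.1 0.3"
}}

```text
time_s: 18.95
eef_pos: [0.6191, 0.2797, 0.0123]
eef_rot: [-0.009, 0.961, 0.038, 0.274]
wrist_force: [-10.2, -1.7, 11.8]
opening: 0.594
grasp_force: 61.1
```

{"api": "servo_tool", "payload": {
  "commands": "0 0 0 1.7 0 1.1 0.3;0 0 0 1.7 0 1.1 0.3"
}}

```text
time_s: 19.2
eef_pos: [0.6231, 0.28, 0.0123]
eef_rot: [-0.009, 0.961, 0.038, 0.274]
wrist_force: [-9.8, -2.3, 11.4]
opening: 0.597
grasp_force: 61.1
```

{"api": "servo_tool", "payload": {
  "commands": "0 0 0 1.7 0 1.1 0.3;0 0 0 1.7 0 1.1 0.3;0 0 0 0.8 0 0.5 0.3"
}}

```text
time_s: 19.58
eef_pos: [0.6282, 0.2805, 0.0124]
eef_rot: [-0.009, 0.961, 0.038, 0.274]
wrist_force: [-9.4, -0.9, 12.2]
opening: 0.599
grasp_force: 61.1
```

{"api": "servo_tool", "payload": {
  "commands": "0 0 0 0.8 0 0.5 0.3;0 0 0 0.8 0 0.5 0.3"
}}

```text
time_s: 19.82
eef_pos: [0.629, 0.2805, 0.0123]
eef_rot: [-0.009, 0.961, 0.039, 0.273]
wrist_force: [-23.9, -4.4, 25.2]
opening: 0.597
grasp_force: 63.2
```

{"api": "servo_tool", "payload": {
  "commands": "0 0 0 0.8 0 0.5 0.3;0 0 0 0.8 0 0.5 0.3"
}}

```text
time_s: 20.08
eef_pos: [0.629, 0.2805, 0.0122]
eef_rot: [-0.008, 0.961, 0.039, 0.272]
wrist_force: [-40.4, -7.0, 40.0]
opening: 0.596
grasp_force: 65.4
```

{"api": "servo_tool", "payload": {
  "commands": "0 0 0 -0.9 0 -1.4 0.3;0 0 0 -0.6 0 -1 0.3;0 0 0 0 0 0 0.65;0 0 0 0 0 0 0.75;0 0 0 0 0 0 0.75"
}}

```text
time_s: 20.7
eef_pos: [0.6303, 0.2806, 0.0126]
eef_rot: [-0.01, 0.961, 0.038, 0.274]
wrist_force: [-0.6, -0.4, -0.5]
opening: 0.748
grasp_force: 0.0
```

```bash
python3 - <<'E'
from h import *
import cv2
p,R,o=st(); cv2.imwrite("pics/w7.png",camera("wrist"))
TO=hood(.075,0,0); c=calibration("wrist")
for x,y,z in((-.091,.095,.038),(-.091,-.095,.038)): print(proj(c,hood(x,y,z,TO)))
print("up,back in tool",R.T@np.array([0,0,1]),R.T@-ax(.08)[0])
E
```

```text
t 20.7 p [0.6303 0.2806 0.0126] F [-0.6 -0.4 -0.5] q [ 0.3   0.49  1.84 -0.43  0.29  2.17] open 0.75 0.0
[ 69.74801777 246.89757976]
[566.94015419 246.68655119]
up,back in tool [ 0.52787629  0.00223637 -0.84931832] [-0.84932103  0.00214774 -0.52787232]
```

View pics/w7.png

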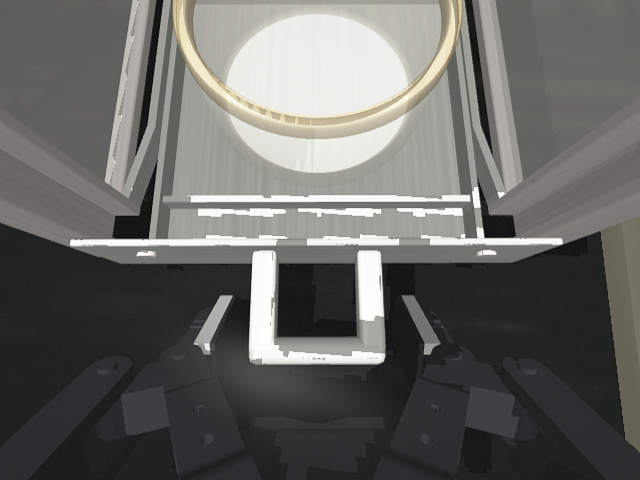

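The tray is home. The plate at row 240 lies against both track feet, at about (115,237) and (520,240), and the dish is central. Next: back out, turn the wrist and regrip the sash handle.

{"api": "servo_tool", "payload": {
  "commands": "0 0 0 -8.5 0 -5.3 0.75;0 0 0 -21 0 -13 0.75;0 0 0 -30 0 -18 0.8;0 0 0 -17 0 -36 0.6;0 0 0 15 0 -45 0.4"
}}

```text
time_s: 21.38
eef_pos: [0.5112, 0.2705, 0.0766]
eef_rot: [-0.008, 0.962, 0.039, 0.27]
wrist_force: [1.6, -0.3, 1.0]
opening: 0.406
grasp_force: 0.0
```

```bash
python3 - <<'E'
from h import *
p,R,o=st(); C=np.array([.53,.27,.36]); Rs=Rsash(np.radians(75)); plan(C); plan(C,Rs,p0=C)
T=hood(-.050,.002,.271)+Rs[:,2]*.019; plan(T-Rs[:,2]*.075,p0=C,R0=Rs); print(T)
E
```

```text
t 21.375 p [0.5112 0.2705 0.0766] F [ 1.6 -0.3  1. ] q [ 0.37  0.17  2.09 -0.43  0.38  2.22] open 0.41 0.0
turn [0. 0. 0.] shift before-turn axes [ 163.6    3.4 -232.2] after-turn axes [ 163.6    3.4 -232.2]
turn [ 0.228 -0.221 -1.558] shift before-turn axes [0. 0. 0.] after-turn axes [0. 0. 0.]
turn [0. 0. 0.] shift before-turn axes [ 4.5 61.6 52.7] after-turn axes [ 4.5 61.6 52.7]
[0.62190192 0.28189085 0.25264741]
```

{"api": "servo_tool", "payload": {
  "commands": "0 0 0 27 0 -39 0.4;0 0 0 27 1 -39 0.4;0 0 0 27 1 -39 0.4;0 0 0 27 1 -39 0.4;0 0 0 27 0 -39 0.4"
}}

```text
time_s: 22.0
eef_pos: [0.5272, 0.27, 0.3177]
eef_rot: [-0.009, 0.961, 0.038, 0.274]
wrist_force: [-0.4, 0.1, -0.6]
opening: 0.398
grasp_force: 0.0
```

{"api": "servo_tool", "payload": {
  "commands": "0 0 0 27 0 -37 0.4;0.019 -0.018 -0.13 0 0 0 0.4;0.019 -0.018 -0.13 0 0 0 0.4;0.019 -0.018 -0.13 0 0 0 0.4;0.019 -0.018 -0.13 0 0 0 0.4"
}}

```text
time_s: 22.62
eef_pos: [0.5308, 0.2704, 0.3616]
eef_rot: [0.027, 0.927, 0.296, 0.231]
wrist_force: [1.6, -0.2, 0.6]
opening: 0.402
grasp_force: 0.0
```

{"api": "servo_tool", "payload": {
  "commands": "0.019 -0.018 -0.13 0 0 0 0.4;0.019 -0.018 -0.13 0 0 0 0.4;0.019 -0.018 -0.13 0 0 0 0.4;0.019 -0.018 -0.13 0 0 0 0.4;0.019 -0.018 -0.13 0 0 0 0.4"
}}

```text
time_s: 23.25
eef_pos: [0.5309, 0.2704, 0.3616]
eef_rot: [0.069, 0.793, 0.585, 0.155]
wrist_force: [-0.2, -0.5, -0.4]
opening: 0.404
grasp_force: 0.0
```

{"api": "servo_tool", "payload": {
  "commands": "0.019 -0.018 -0.13 0 0 0 0.4;0.019 -0.018 -0.13 0 0 0 0.4;0.019 -0.018 -0.13 0 0 0 0.4;0 0 0 0 0 0 0.4"
}}

```text
time_s: 23.75
eef_pos: [0.5312, 0.2707, 0.3616]
eef_rot: [0.091, 0.672, 0.728, 0.101]
wrist_force: [-0.8, -0.3, 0.2]
opening: 0.399
grasp_force: 0.0
```

```bash
python3 - <<'E'
from h import *
p,R,o=st(); Rs=Rsash(np.radians(75))
T=hood(-.050,.002,.271)+Rs[:,2]*.019; plan(T-Rs[:,2]*.075,Rs)
E
```

```text
t 23.75 p [0.5312 0.2707 0.3616] F [-0.8 -0.3  0.2] q [ 0.3  -0.03  1.59 -0.06  1.31  0.23] open 0.4 0.0
turn [ 0.011 -0.004 -0.001] shift before-turn axes [ 3.7 59.4 54.6] after-turn axes [ 3.9 60.  53.9]
```

{"api": "servo_tool", "payload": {
  "commands": "0.011 -0.004 0 2 20 5 0.4;0 0 0 2 25 10 0.4;0 0 0 0 15 25 0.4;0 0 0 0 0 25 0.4;0 0 0 0 0 25 0.4"
}}

```text
time_s: 24.38
eef_pos: [0.612, 0.281, 0.2898]
eef_rot: [0.088, 0.674, 0.727, 0.096]
wrist_force: [-0.0, 1.1, 0.5]
opening: 0.4
grasp_force: 0.0
```

```bash
python3 - <<'E'
from h import *
p,R,o=st(); Rs=Rsash(np.radians(75))
T=hood(-.050,.002,.271)+Rs[:,2]*.019; plan(T,Rs)
E
```

```text
t 24.375 p [0.612  0.281  0.2898] F [-0.   1.1  0.5] q [ 0.28  0.19  1.5  -0.05  1.2   0.22] open 0.4 0.0
turn [-0.    -0.    -0.003] shift before-turn axes [ 0.1 -0.1 38.5] after-turn axes [ 0.1 -0.1 38.5]
```

{"api": "servo_tool", "payload": {
  "commands": "0 0 0 0 0 18 0.4;0 0 0 0 0 14 0.4;0 0 0 0 0 6 0.4;0 0 0 0 0 0 0.25;0 0 0 0 0 0 0"
}}

```text
time_s: 25.0
eef_pos: [0.621, 0.282, 0.2544]
eef_rot: [0.088, 0.672, 0.729, 0.095]
wrist_force: [-2.9, -0.0, -1.1]
opening: 0.163
grasp_force: 58.4
```

{"api": "servo_tool", "payload": {
  "commands": "0 0 0 0 0 0 0;0 0 0 0 0 0 0"
}}

```text
time_s: 25.25
eef_pos: [0.621, 0.282, 0.2544]
eef_rot: [0.088, 0.672, 0.729, 0.095]
wrist_force: [-5.5, -0.9, 1.2]
opening: 0.158
grasp_force: 58.6
```

{"api": "servo_tool", "payload": {
  "commands": "0 0 0 0 -0.8 2.9 0;0 0 0 0 -1.6 5.8 0;0 0 0 0 -2.1 7.7 0;0 0 0 0 -2.1 7.7 0;0 0 0 0 -2.1 7.7 0"
}}

```text
time_s: 25.88
eef_pos: [0.621, 0.2821, 0.2217]
eef_rot: [0.088, 0.672, 0.729, 0.096]
wrist_force: [-7.0, -0.9, 3.3]
opening: 0.159
grasp_force: 59.0
```

{"api": "servo_tool", "payload": {
  "commands": "0 0 0 0 -2.1 7.7 0;0 0 0 0 -2.1 7.7 0;0 0 0 0 -2.1 7.7 0;0 0 0 0 -2.1 7.7 0;0 0 0 0 -2.1 7.7 0"
}}

```text
time_s: 26.5
eef_pos: [0.621, 0.282, 0.1818]
eef_rot: [0.088, 0.672, 0.729, 0.096]
wrist_force: [-5.5, -1.5, 2.6]
opening: 0.16
grasp_force: 59.1
```

{"api": "servo_tool", "payload": {
  "commands": "0 0 0 0 -2.1 7.7 0;0 0 0 0 -2.1 7.7 0;0 0 0 0 -2.1 7.7 0;0 0 0 0 -2.1 7.7 0;0 0 0 0 -2.1 7.7 0"
}}

```text
time_s: 27.12
eef_pos: [0.621, 0.2821, 0.1419]
eef_rot: [0.088, 0.672, 0.729, 0.096]
wrist_force: [-6.0, -1.9, 2.9]
opening: 0.165
grasp_force: 59.2
```

{"api": "servo_tool", "payload": {
  "commands": "0 0 0 0 -2.1 7.7 0;0 0 0 0 -2.1 7.7 0;0 0 0 0 -1.6 5.8 0;0 0 0 0 -1.3 4.8 0;0 0 0 0 -1 3.9 0"
}}

```text
time_s: 27.75
eef_pos: [0.621, 0.2821, 0.1107]
eef_rot: [0.088, 0.672, 0.729, 0.096]
wrist_force: [-5.6, -1.7, 3.1]
opening: 0.161
grasp_force: 59.2
```

{"api": "servo_tool", "payload": {
  "commands": "0 0 0 0 -1 3.9 0;0 0 0 0 -0.8 2.9 0"
}}

```text
time_s: 28.0
eef_pos: [0.621, 0.2821, 0.1036]
eef_rot: [0.088, 0.672, 0.729, 0.096]
wrist_force: [-5.0, -1.4, 3.6]
opening: 0.159
grasp_force: 59.1
```

```bash
python3 - <<'E'
from h import *
p,R,o=st()
E
```

```text
t 28.0 p [0.621  0.2821 0.1036] F [-5.  -1.4  3.6] q [ 0.28  0.4   1.63 -0.07  0.86  0.23] open 0.16 59.1
```

About 19 mm to go, slowly.

{"api": "servo_tool", "payload": {
  "commands": "0 0 0 0 -0.8 2.9 0;0 0 0 0 -0.8 2.9 0;0 0 0 0 -0.8 2.9 0;0 0 0 0 -0.8 2.9 0"
}}

```text
time_s: 28.5
eef_pos: [0.621, 0.2821, 0.0917]
eef_rot: [0.088, 0.672, 0.729, 0.096]
wrist_force: [-5.2, -1.6, 4.1]
opening: 0.157
grasp_force: 59.2
```

{"api": "servo_tool", "payload": {
  "commands": "0 0 0 0 -0.5 1.9 0;0 0 0 0 -0.4 1.5 0"
}}

```text
time_s: 28.75
eef_pos: [0.6211, 0.2821, 0.0882]
eef_rot: [0.088, 0.672, 0.729, 0.096]
wrist_force: [-5.9, -1.0, 4.0]
opening: 0.162
grasp_force: 59.2
```

{"api": "servo_tool", "payload": {
  "commands": "0 0 0 0 -0.3 1 0;0 0 0 0 -0.3 1 0"
}}

```text
time_s: 29.0
eef_pos: [0.6211, 0.2821, 0.0861]
eef_rot: [0.088, 0.672, 0.729, 0.096]
wrist_force: [-5.1, -1.8, 3.8]
opening: 0.164
grasp_force: 59.2
```

{"api": "servo_tool", "payload": {
  "commands": "0 0 0 0 -0.3 1 0;0 0 0 0 -0.3 1 0"
}}

```text
time_s: 29.25
eef_pos: [0.6211, 0.2821, 0.0846]
eef_rot: [0.088, 0.672, 0.729, 0.096]
wrist_force: [-10.6, -2.6, 11.9]
opening: 0.161
grasp_force: 60.1
```

{"api": "servo_tool", "payload": {
  "commands": "0 0 0 0 -0.3 1 0;0 0 0 0 0 0 0"
}}

```text
time_s: 29.5
eef_pos: [0.6211, 0.2821, 0.0845]
eef_rot: [0.089, 0.672, 0.729, 0.096]
wrist_force: [-10.7, -3.1, 13.6]
opening: 0.16
grasp_force: 60.3
```

{"api": "servo_tool", "payload": {
  "commands": "0 0 0 0 0.3 -1 0;0 0 0 0 0 0 0.3;0 0 0 0 0 0 0.4;0 0 0 0 0 0 0.4"
}}

```text
time_s: 30.0
eef_pos: [0.6218, 0.2821, 0.0841]
eef_rot: [0.089, 0.672, 0.729, 0.097]
wrist_force: [-0.2, 1.3, -0.1]
opening: 0.396
grasp_force: 0.0
```

{"api": "servo_tool", "payload": {
  "commands": "0 0 0 0 0 -10 0.4;0 0 0 0 0 -20 0.4;0 0 0 0 0 -30 0.4;0 0 0 0 -10 -30 0.4;0 0 0 0 -30 -30 0.4"
}}

```text
time_s: 30.62
eef_pos: [0.5526, 0.2765, 0.1928]
eef_rot: [0.09, 0.672, 0.728, 0.098]
wrist_force: [-0.3, -0.1, 0.5]
opening: 0.398
grasp_force: 0.0
```

{"api": "servo_tool", "payload": {
  "commands": "0 0 0 0 -40 -30 0.4;0 0 0 0 -40 -20 0.4;0 0 0 0 -20 0 0.4;0 0 0 0 0 0 0.4"
}}

```text
time_s: 31.12
eef_pos: [0.4416, 0.2679, 0.2132]
eef_rot: [0.089, 0.672, 0.729, 0.097]
wrist_force: [-0.6, 0.1, -0.0]
opening: 0.401
grasp_force: 0.0
```

```bash
python3 - <<'E'
from h import *
import cv2
from scipy.optimize import least_squares
p,R,o=st(); c=calibration("wrist"); w=camera("wrist"); cv2.imwrite("pics/w8raw.png",w)
s=camera("scene")[140:270,160:420]; s=cv2.resize(s,(400,200))
t=camera("top")[100:340,80:400]; t=cv2.resize(t,(400,300)); 
im=np.zeros((500,800,3),np.uint8); im[:300,:400]=cv2.resize(w,(400,300)); im[:300,400:]=t; im[300:,:400]=s
cv2.imwrite("pics/c8.png",im)
for y in(-.03,.03): print(np.round(proj(c,hood(-.056,y+.002,.108))*.625,0))
E
```

```text
t 31.125 p [0.4416 0.2679 0.2132] F [-0.6  0.1 -0. ] q [ 0.36 -0.09  1.95 -0.08  1.03  0.31] open 0.4 0.0
[299. 161.]
[306. 117.]
```

View pics/c8.png

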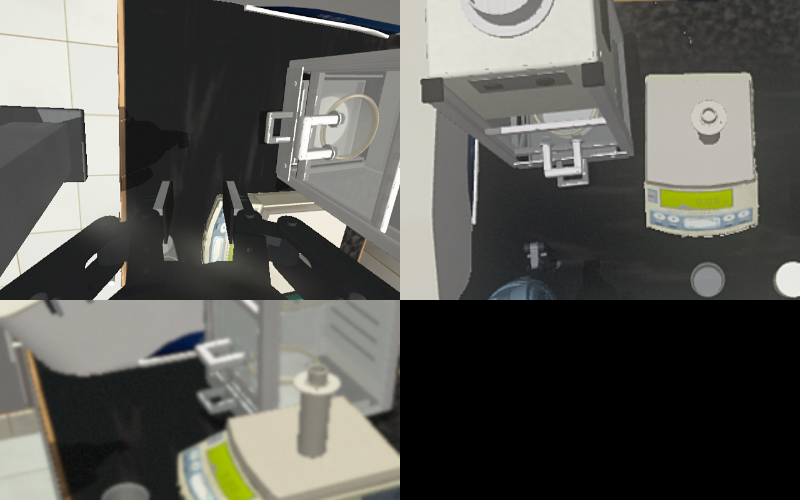

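The picture shows the sash closed with its bar at about (300,140), as predicted. The tray's plate is against the tracks and the dish stands inside. The beaker and jar are untouched.

```bash
python3 -c "from bench import *; print(hand_in())"
```

```text
the job is handed in; nothing more can be done
None
```

I raised the sash to the top, slid the tray fully home with the dish still standing on it, lowered the sash until it was closed, and handed the job in at about 31 s. The beaker and jar look undisturbed in the last pictures, and the arm never went near the brush.

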